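# Vent the injector tester and seat an injector in its bayonet head

### The arm

A 7-joint arm with a two-finger parallel gripper is mounted at the origin on the work surface. World frame = base frame: x ahead of the robot, y to its left, z up, the work surface at z = 0. Lengths are in m, angles in rad, forces in N, time in s.
With the tool pointing down it reaches from about 0.425 to 0.875 m from the base axis. Payload 4.7 kg.
Tool frame: the origin (TCP) lies at the very end of the fingers, on their centre line; the grasp point (between the pads) lies 19 mm behind it; z points along the fingers, y is the line along which they close (so a half turn about z gives the same grasp; the last joint's range is limited). The gripper opens to 87 mm and grips with 3 to 60 N. Pads are 19 mm wide; open, the fingers measure 117 mm over their backs; the gripper's body (75 mm by 190 mm) begins 51 mm behind the grasp point.
Start: joints at [-1.228, 0.321, -0.07, 1.45, 0.023, 1.371, -0.057], TCP at [0.21, 0.615, 0.223] pointing down, gripper open.
Joint ranges: [-2.86, 2.86], [-0.3, 2.09], [-1.38, 1.24], [0.06, 2.45], [-1.56, 4.7], [0.09, 2.05], [-2.69, 2.69]. Speed limits (rad/s): [2.57, 2.57, 3.14, 3.14, 3.14, 3.14, 3.14].

### API

Orientations are given as a rotation vector (axis times angle).
In Python, from bench import ctrl, get_image, job gives the robot as it stands.
- The arm moves only by the shell command python3 -m crank 'ROWS' [FORCE]. ROWS is JSON, a list that holds one entry, the list of rows, each a list of 5 numbers: the shift along the tool's x, y, z in mm, then the turn about the tool's z in rad, then the closure, from -1 (fully open) to 1 (shut), so that 0 is half open. A call has 1 to 10 rows; each row shifts and turns the commanded pose from where the row before left it, along the tool's axes as they then stand; what a row does not reach is not made up. A row lasts 1/12 s, in which the tool goes at most 41.7 mm and 7.16 degrees, less where a joint would pass 70% of its speed; a pose out of reach is approached as far as the arm can. A call with a gripper value outside its range is refused whole. The fingers move at their own pace and stop on an object; FORCE is the grip in N (left out, the last holds). Time passes only in rows, so rows that do not move let the fingers close. It gives the time, the measured TCP pose, the force, the opening and the grip force at its end, in the units of the state.
- ctrl.get_state(): the state, without advancing time (a new reading comes with each control period).
- get_image(name): name is "scene" or "top"; returns a dict with "pixels" (480x640x3 uint8, red, green, blue), "fx", "fy", "cx", "cy" (pixels), "T" (4x4, takes a point from camera to world coordinates). Camera axes: x right, y down, z forward; pixel columns grow to the right and rows downward; lengths in m; the calibration is good to about 2 mm. A picture is of the moment at which its call begins. There is no depth.
- job.close_job(): hands the job in; it is judged then, once.
The state is a dict: "time": time; "joint_positions": joint angles; "qd": joint speeds; "joint_torque": joint torques, N m; "position": TCP position; "tool_rot": TCP orientation; "ft_force": force on the tool from outside, world axes, zero at the start; "torque": the same for the moment, N m; "grip_width": opening from 0.0 (shut) to 1.0 (fully open); "grip_force": force on a finger pad.
Only numpy, scipy, OpenCV 4.12 (cv2) and the standard library are available. Lean on these libraries where they do the work, as an engineer would, in place of code of your own. Each camera call takes 0.05 s, during which the arm holds its last target. There are 200 camera calls.

### The job

Set the red valve lever of the injector tester to the yellow vent mark, halfway between green and red. Then take the blue-topped injector with the brass two-lug collar out of the rack, push it straight down into the test head with its lugs in the two slots until it is fully home against the spring, and turn it clockwise about a quarter turn to the stop. Finish holding it there in the gripper, still pressed fully home and turned to the stop, ready for the bleeding stroke of the pump; do not let go, leave the lever at vent, and leave everything else on the bench where it is.

Things in the scene. Friction and masses are not known exactly. Their poses are not given: they have to be found in the camera images.
- tester: the hand-pump injector tester, fixed: grey base plate 190 x 500 x 12 mm with the round test head near its right end, a brass valve block in the middle and the tall pump column with gauge (440 mm high) at its left end. Origin on the bench right under the axis of the test head; x axis points along the two entry slots of the head and away from the robot, y along the base plate towards the valve (155 mm from the head axis) and the pump (385 mm), z up
- head_mouth (a point): centre of the mouth of the test head: the top face of a 68 mm round head, 130 mm above the bench. The bore is 33 mm across; two opposite slots 13 mm wide reach out to 24 mm from the axis, along this point's x axis (plus and minus). z up. Under the 8 mm thick top ledge runs a channel 10 mm high for the lugs, from each slot clockwise (seen from above) 80 degrees to a solid stop; anticlockwise of the slots it is blocked. A copper sprung seat inside carries the injector's collar
- head_lock (a point): same point as head_mouth, but its x axis points along the lugs when they stand at the stops, 80 degrees clockwise (seen from above) from the slots
- seat (a joint): how far the sprung seat in the head is pushed down, m: 0 free, with the injector's lugs lying in the slots and its nozzle tip 48 mm below the mouth; above 0.006 the lugs are clear under the ledge and can be turned; 0.010 fully home (lugs on the channel floor, nozzle tip 58 mm below the mouth). The spring pushes up with 3.6 N at 0 and 9.6 N at home; let go in the turned position it rises to 0.006, where the ledge holds the lugs
- valve (a joint): angle of the valve lever, rad: 0 at the green mark (lever points along minus x of the tester, to the robot), 0.785 at the yellow vent mark, 1.571 at the red mark (lever points along plus y of the tester, to the pump); grows clockwise seen from above. Stiff: stays where it is put, takes about 0.12 N m to move. It starts near green
- valve_hinge (a point): the lever's upright axis, at the lever's mid height, 88 mm above the bench; the white index plate (52 mm radius) with the colour marks lies 12 mm below
- valve_grip (a point): middle of the lever's red handle, 80 mm from the hinge; the handle is 64 mm long towards and away from the hinge, 16 mm wide, 14 mm high, and hangs free 69 mm over the base plate
- injector: the injector to fit, upright in a hole of the rack, 260 g: blue square head 26 x 26 mm from 84 to 118 mm above the origin (sides along x and y, the place to grip), small grey plug on it up to 131 mm, steel body 22 mm, brass collar 30 mm round from 38 to 58 mm, nozzle nut 18 mm below it. Two brass lugs, 8 mm wide, 40 to 46 mm above the origin, stick out along plus and minus x to 22 mm from the axis. Origin at the nozzle tip, z up along the axis
- rack: fixed wooden rack 70 x 230 x 46 mm with three 21 mm holes 75 mm apart along its y; injectors stand in it on their collars, nozzle tip 8 mm above the bench. Origin under its centre
- injector_green: another injector in the rack, green head, plain dark collar without lugs: leave alone. Origin at the nozzle tip
- injector_black: another injector in the rack, black head, plain dark collar without lugs: leave alone. Origin at the nozzle tip
- nozzle_nut: loose brass nozzle nut, 22 mm round, 26 mm high, standing on the tester's base plate: leave alone. Origin under its centre
- wrench: wrench 190 mm long lying flat on the bench beyond the rack, seen from the robot: leave alone. Origin under its middle
- screwdriver: screwdriver with red handle lying flat on the bench to the right of the rack: leave alone
- spray_can: blue and yellow spray can 60 mm round, 150 mm high, beyond the rack and tester, seen from the robot: leave alone. Origin under its centre
- oil_bottle: white bottle with red cap, 64 mm round, 170 mm high, to the right: leave alone. Origin under its centre

How it is judged:
On the way, in this order (a step that is already met when the one before it is completed fails the run):
1. the valve lever is at the yellow vent mark, while the head is still empty (value of joint valve between 0.665 and 0.905 rad and value of joint seat below 0.003 m), for 0.3 s.
2. the injector is pushed down against the spring with its lugs through the slots (value of joint seat above 0.0065 m and horizontal distance between injector and head_mouth below 0.005 m and angle between the x axis of injector and the x axis of head_mouth, either way round below 0.25 rad), for 0.05 s.
At the end, for the whole second after the job is handed in: Lever within 0.12 rad of vent (0.785); injector in the head, within 5 mm of its axis and 0.08 rad of upright, lugs within 0.2 rad of the stops, tip 55.5 mm or more below the mouth, seat pressed more than 8 mm (home is 10), still, gripped by the fingers with more than 2 N (value of joint valve between 0.665 and 0.905 rad and value of joint seat above 0.008 m and z of injector in the frame of head_mouth below -0.0555 m and horizontal distance between injector and head_mouth below 0.005 m and angle between injector's own z axis and vertical below 0.08 rad and angle between the x axis of injector and the x axis of head_lock, either way round below 0.2 rad and contact force between the fingers and injector above 2 N and linear speed of injector below 0.02 m/s); the arm keeps its last pose, push and grip.
It fails at once if another injector in the rack is disturbed by more than 20 mm (distance of any of injector_green, injector_black from where it was at the start of the episode above 0.02 m).
It fails at once if something else on the bench is moved by more than 30 mm (distance of any of nozzle_nut, wrench, screwdriver, spray_can, oil_bottle from where it was at the start of the episode above 0.03 m).
It also fails if it takes over 61 s, if anything falls off the work surface, if the arm or the gripper's body presses on something with over 40 N, if the wrist force passes 120 N, or if a joint passes its speed limit or range.

## Working session

There is one attempt and no reset: what is moved stays moved. The work goes in short steps, Python scripts to look and compute and a shell command to move; the robot and the scene stay as the last step left them, time stands still between calls to the robot, and variables do not carry over. Pictures are saved under pics/ and viewed, at most 10 in all, crops included, and the job is handed in when it is done.

```bash
ls; mkdir -p pics; python3 - <<'E'
from bench import ctrl,get_image
import cv2,numpy as np
s=ctrl.get_state();print({k:np.round(v,3).tolist() for k,v in s.items()})
for n in("scene","top"):
    d=get_image(n);cv2.imwrite(f"pics/{n}0.png",d["pixels"][:,:,::-1]);print(n,d["fx"],d["fy"],d["cx"],d["cy"],np.round(d["T"],4).tolist())
E
```

```text
pics
{'time': 0.0, 'joint_positions': [-1.228, 0.322, -0.07, 1.452, 0.023, 1.371, -0.057], 'qd': [0.001, -0.001, -0.001, 0.001, -0.0, 0.002, 0.002], 'joint_torque': [-0.001, -49.128, -0.404, -31.253, -0.064, 0.044, 0.0], 'position': [0.21, 0.615, 0.221], 'tool_rot': [-0.514, -3.099, 0.003], 'ft_force': [-0.491, 0.292, 0.125], 'torque': [-0.003, -0.014, -0.005], 'grip_force': 0.0, 'grip_width': 1.003}
scene 465.6285254395866 465.6285254395866 323.3250624949042 239.4966948125938 [[0.8881, 0.2645, -0.376, 0.9819], [0.4596, -0.4987, 0.7349, -0.8613], [0.0069, -0.8255, -0.5644, 0.6916], [0.0, 0.0, 0.0, 1.0]]
top 592.6098055535119 592.6098055535119 327.55119964480406 233.132912090452 [[0.0243, -0.9883, 0.1507, 0.3614], [-0.9997, -0.0253, -0.0047, -0.122], [0.0084, -0.1506, -0.9886, 1.7651], [0.0, 0.0, 0.0, 1.0]]
```

View pics/scene0.png

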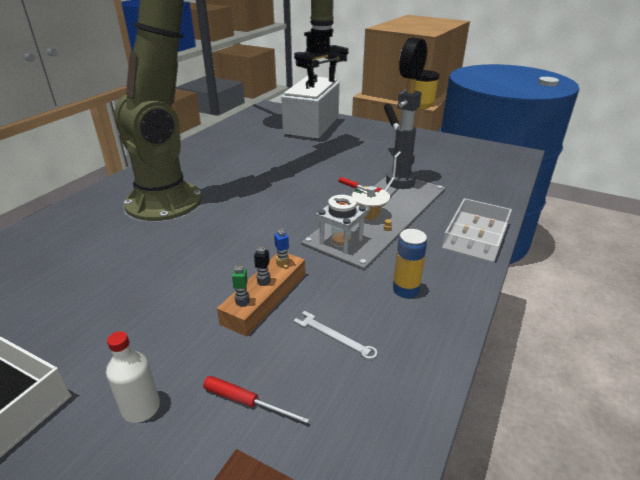

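View pics/top0.png

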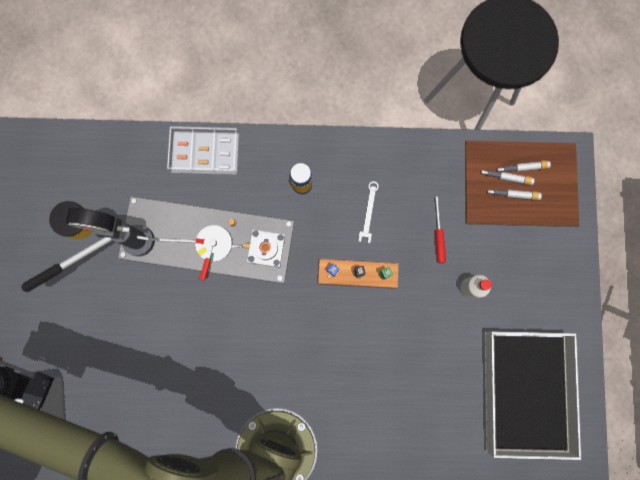

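The scene view shows the rack (blue injector head at ~(281,238)), the test head at ~(342,205) and the red lever at ~(350,184). In the top view the lever handle is at ~(206,268), the white plate at (213,243), the head at (266,248) and the blue head at (333,270). Next I'll look closer.

```bash
cat > h.py <<'E'
import numpy as np,cv2
from bench import ctrl,get_image
def ray(d,u,v):
    T=np.array(d["T"]);r=T[:3,:3]@np.array([(u-d["cx"])/d["fx"],(v-d["cy"])/d["fy"],1]);return T[:3,3],r/np.linalg.norm(r)
def plane(d,u,v,z):
    o,r=ray(d,u,v);return o+r*(z-o[2])/r[2]
def tri(d1,p1,d2,p2):
    A=[];b=[]
    for d,p in((d1,p1),(d2,p2)):
        o,r=ray(d,*p);M=np.eye(3)-np.outer(r,r);A.append(M);b.append(M@o)
    return np.linalg.lstsq(np.vstack(A),np.hstack(b),rcond=None)[0]
def proj(d,P):
    T=np.array(d["T"]);c=T[:3,:3].T@(np.array(P)-T[:3,3]);return d["fx"]*c[0]/c[2]+d["cx"],d["fy"]*c[1]/c[2]+d["cy"]
def mask(d,lo,hi,roi=None):
    h=cv2.cvtColor(d["pixels"],cv2.COLOR_RGB2HSV);m=cv2.inRange(h,np.array(lo),np.array(hi))
    if roi:
        k=np.zeros_like(m);x0,y0,x1,y1=roi;k[y0:y1,x0:x1]=255;m&=k
    return m
def blob(m):
    n,l,s,c=cv2.connectedComponentsWithStats(m);i=1+np.argmax(s[1:,4]);return c[i],s[i],(l==i)
def crop(d,x0,y0,x1,y1,k,f):
    cv2.imwrite(f,cv2.resize(d["pixels"][y0:y1,x0:x1,::-1],None,fx=k,fy=k,interpolation=cv2.INTER_CUBIC))
E
python3 - <<'E'
from h import *
t=get_image("top");s=get_image("scene")
a=cv2.resize(t["pixels"][195:300,185:305],None,fx=5,fy=5,interpolation=2)[:, :600]
b=cv2.resize(t["pixels"][252:292,312:405],None,fx=6,fy=6,interpolation=2)
c=np.zeros((240,800,3),np.uint8)
im=np.zeros((600,800,3),np.uint8)
im[:525,:600]=a[:525]; 
cv2.imwrite("pics/c1.png",im[:525,:600,::-1])
sc=cv2.resize(s["pixels"][165:285,240:400],None,fx=5,fy=5,interpolation=2)
cv2.imwrite("pics/c2.png",sc[:,:,::-1])
# colour blobs
ct,st,mt=blob(mask(t,(105,120,60),(130,255,255),(318,255,345,285)));cs,ss,ms=blob(mask(s,(105,120,60),(130,255,255),(265,220,295,265)))
print("blue",ct,st,cs,ss,tri(t,ct,s,cs))
print(cv2.minAreaRect(np.argwhere(mt)[:,::-1].astype(np.float32)))
for z in(.126,.11):print(plane(t,*ct,z))
m=mask(t,(0,150,80),(8,255,255),(190,250,215,285));c,st,mm=blob(m);print("handle",c,st,cv2.minAreaRect(np.argwhere(mm)[:,::-1].astype(np.float32)),plane(t,*c,.092))
m=mask(t,(0,0,200),(180,40,255),(192,222,236,266));c,st,mm=blob(m);print("plate",c,st,plane(t,*c,.077))
for n,lo,hi,roi in(("green",(50,80,30),(90,255,255),(375,260,398,285)),("rack",(8,120,80),(20,255,255),(310,250,405,295))):
    c,st,mm=blob(mask(t,lo,hi,roi));print(n,c,st,plane(t,*c,.126 if n=="green" else .046),cv2.minAreaRect(np.argwhere(mm)[:,::-1].astype(np.float32)))
E
```

```text
blue [332.275 269.75 ] [328 264  10  12  40] [281.12562814 241.59296482] [274 233  15  18 199] [ 0.51084923 -0.14581817  0.10285783]
((332.5365905761719, 269.32928466796875), (8.43338394165039, 8.277210235595703), 38.65980911254883)
[ 0.50899472 -0.14532379  0.126     ]
[ 0.51043548 -0.14555169  0.11      ]
handle [204.57758621 269.03448276] [200 259  10  21 116] ((204.67892456054688, 268.9036865234375), (5.4596099853515625, 21.45530891418457), 16.699243545532227) [0.5050324  0.21489913 0.092     ]
plate [214.34428086 241.80520951] [195 225  41  37 883] [0.58527876 0.194289   0.077     ]
green [385.49090909 272.69090909] [381 267  11  11  55] [ 0.50452775 -0.29300124  0.126     ] ((385.90008544921875, 272.3000183105469), (8.497057914733887, 9.391485214233398), 63.43495178222656)
rack [357.84869676 273.59440559] [ 318  260   80   28 1573] [ 0.50687178 -0.22101281  0.046     ] ((358.0551452636719, 273.06207275390625), (79.15728759765625, 24.428361892700195), 3.3664605617523193)
```

View pics/c1.png

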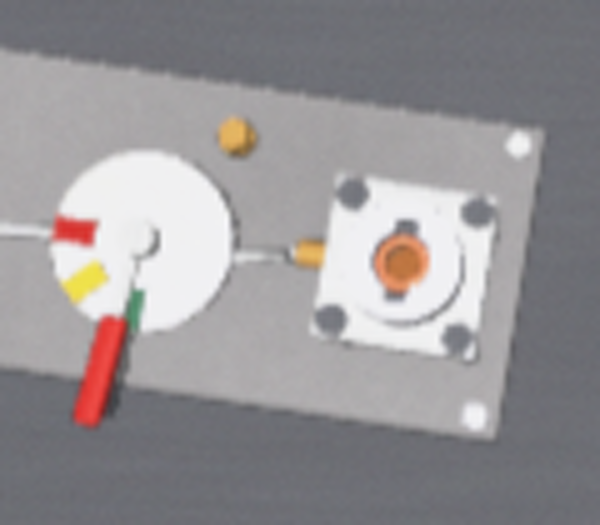

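View pics/c2.png

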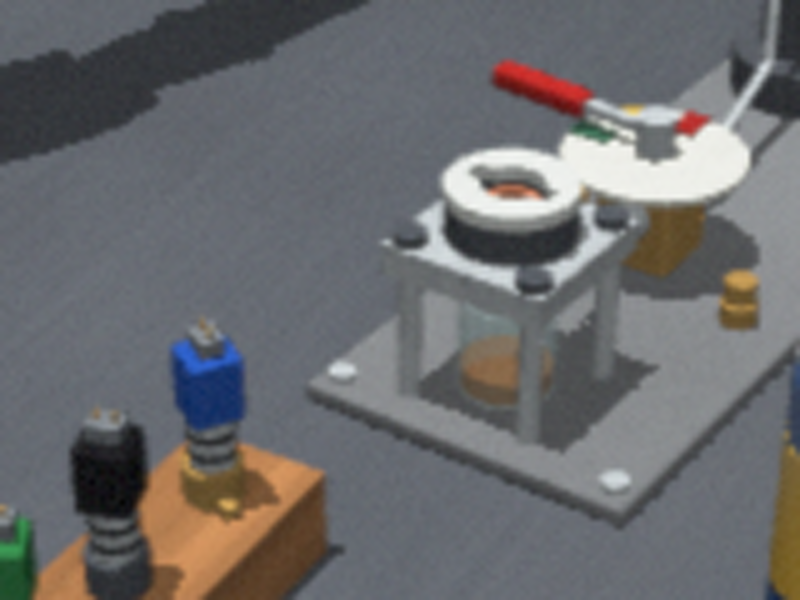

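The top crop shows the lever hinge at crop (145,238), the handle at (100,372), the head bore at ~(402,261) with slots at (407,228) and (397,292), and base screws at (518,145) and (475,416). The scene crop shows one brass lug at (228,507), the blue head's upper corners, and the head ring centre at ~(513,187).

```bash
cat >> h.py <<'E'
def tool():
    from scipy.spatial.transform import Rotation as R
    s=ctrl.get_state();return np.array(s["position"]),R.from_rotvec(s["tool_rot"]).as_matrix()
def delta(P,ydir=None):
    p,R=tool();d=R.T@(np.array(P)-p)*1000;a=None
    if ydir is not None:
        v=R.T@np.array([ydir[0],ydir[1],0]);a=np.arctan2(-v[0],v[1]);a=(a+np.pi/2)%np.pi-np.pi/2
    print("tool-axis shift mm",np.round(d,1),"turn",a)
E
python3 - <<'E'
from h import *
t=get_image("top");s=get_image("scene")
C=lambda x,y:(x/5+185,y/5+195)
S=lambda x,y:(x/5+240,y/5+165)
scr=[plane(t,*p,.014) for p in(C(518,145),C(475,416),(133,201))]
print(scr)
dx=scr[0]-scr[1];dy=scr[2]-scr[0];print("yaw from x",np.arctan2(dx[1],dx[0]),"from y",np.arctan2(-dy[0],dy[1]))
hz=plane(t,*C(145,238),.098);print("hinge",hz, tri(t,C(145,238),s,S(660,118)))
print("head slots",plane(t,*C(407,228),.13),plane(t,*C(397,292),.13),"tri ring",plane(t,*C(402,260),.13),plane(s,*S(513,187),.13))
print("lug",plane(s,*S(228,507),.051), "blue",plane(t,332.3,269.75,.126))
print("plug tops",plane(s,*S(205,325),.139))
for p in((172,345),(208,358),(244,345)):print("bl corner",plane(s,*S(*p),.126))
h=np.array([.505,.2149]);v=h-hz[:2];print("lever dir",v,np.linalg.norm(v),np.arctan2(v[1],v[0]))
E
```

```text
[array([ 0.6530488, -0.0129874,  0.014    ]), array([0.49020995, 0.00683404, 0.014     ]), array([0.71106616, 0.45667204, 0.014     ])]
yaw from x -0.12112835276037841 from y -0.12290804096628753
hinge [0.58019768 0.19120809 0.098     ] [0.58447228 0.19403338 0.09316529]
head slots [0.5853185  0.03992744 0.13      ] [0.54935197 0.04404089 0.13      ] tri ring [0.56730553 0.04198756 0.13      ] [0.57590035 0.03306961 0.13      ]
lug [ 0.52953392 -0.16194055  0.051     ] blue [ 0.50899646 -0.14539308  0.126     ]
plug tops [ 0.51610556 -0.15235942  0.139     ]
bl corner [ 0.50081378 -0.15607109  0.126     ]
bl corner [ 0.52004611 -0.15737472  0.126     ]
bl corner [ 0.5286079  -0.14131821  0.126     ]
lever dir [-0.07519768  0.02369191] 0.07884159689787161 2.8363756406374363
```

```bash
python3 - <<'E'
from h import *
t=get_image("top");s=get_image("scene")
print("pump handle tip",tri(t,(25,287),s,(388,106)),plane(t,25,287,.3))
l=2.836;yd=(np.cos(l-np.pi/2),np.sin(l-np.pi/2))
delta((.40,.22,.221),yd);delta((.505,.215,.16),yd)
E
```

```text
pump handle tip [0.44071483 0.68456845 0.15440755] [0.43194609 0.61075505 0.3       ]
tool-axis shift mm [-307.5 -312.6    1.5] turn -0.023197551680582906
tool-axis shift mm [-408.5 -283.4   62.5] turn -0.023197551680582906
```

```bash
python3 -m crank '[[[-20,-20,0,0,0],[-29,-29,0,0,0],[-29,-29,0,0,0],[-29,-29,0,0,0],[-29,-29,0,0,0],[-29,-29,0,0,0],[-29,-29,0,0,0],[-29,-29,0,0,0],[-29,-29,0,0,0],[-29,-29,0,0,0]]]' 15
python3 -m crank '[[[-27,-23,0,0,0],[-25,-10,0,0,0],[-32,10,0,-0.02,0],[-32,10,20,0,0],[-10,8,20,0,0],[0,0,20,0,0],[0,0,0,0,0],[0,0,0,0,0]]]'
python3 - <<'E'
from h import *
t=get_image("top");s=get_image("scene")
l=2.836;delta((.505,.215,.072),(np.cos(l-np.pi/2),np.sin(l-np.pi/2)))
im=np.hstack([cv2.resize(t["pixels"][200:300,160:260],(400,400)),cv2.resize(s["pixels"][130:230,300:400],(400,400))])
cv2.imwrite("pics/l1.png",im[:,:,::-1])
E
```

```text
time: 1.23
position: [0.3857, 0.2566, 0.2229]
tool_rot: [0.514, 3.099, 0.002]
ft_force: [0.7, 0.3, -0.0]
grip_width: 0.504
grip_force: 0.0
time: 1.9
position: [0.5018, 0.2137, 0.1617]
tool_rot: [-0.483, -3.102, 0.003]
ft_force: [0.0, 0.2, 0.7]
grip_width: 0.499
grip_force: 0.0
tool-axis shift mm [-1.7  1.  92. ] turn -0.0027346140335606783
```

View pics/l1.png

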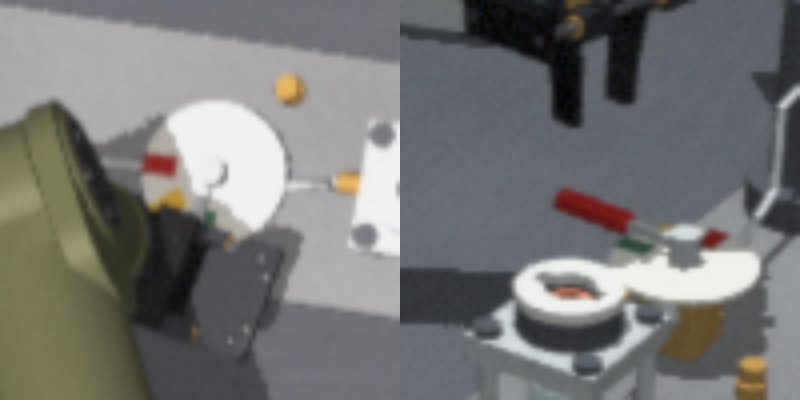

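The right half shows the open fingers straddling the red handle from above, at ~(570,120) and (620,100) with the handle at ~(595,208). I'll go down and close.

```bash
python3 -m crank '[[[-1,1,25,0,0],[0,0,25,0,0],[0,0,25,0,0],[0,0,15,0,0],[0,0,0,0,0],[0,0,0,0,1],[0,0,0,0,1],[0,0,0,0,1],[0,0,0,0,1],[0,0,0,0,1]]]' 15
python3 - <<'E'
from h import *
p,R=tool();print(p,R[:,1])
for H in((.580,.1912),(.5845,.194),(.582,.193)):
    v=p[:2]-np.array(H);r=np.hypot(*v);a=np.arctan2(v[1],v[0]);a0=a;print(H,r,a,"lever",np.pi-.122-a)
# arc rows: in tool frame each step of da
r=.082;n=6;da=.60/n
print("tool y vs lever normal; step along tool y:",2*r*np.sin(da/2)*1000*np.cos(da/2),"x inward",2*r*np.sin(da/2)*1000*np.sin(da/2))
v=p[:2]-np.array([.582,.193]);u=v/np.hypot(*v);cw=np.array([u[1],-u[0]]);print("radial in tool",R.T@[*u,0],"cw in tool",R.T@[*cw,0])
E
```

```text
time: 2.83
position: [0.5046, 0.2149, 0.0737]
tool_rot: [0.483, 3.103, 0.002]
ft_force: [-1.3, -1.4, 0.9]
grip_width: 0.204
grip_force: 0.8
[0.50458552 0.21492166 0.0737448 ] [0.30381144 0.9527312  0.00136946]
(0.58, 0.1912) 0.07905732825417852 2.836840834965973 lever 0.1827518186238204
(0.5845, 0.194) 0.08260774893191904 2.885538734509051 lever 0.13405391908074238
(0.582, 0.193) 0.08045844329975589 2.8656444238757506 lever 0.15394822971404265
tool y vs lever normal; step along tool y: 8.186340165039908 x inward 0.4096584472018871
radial in tool [ 0.99946319 -0.03273684 -0.00127684] cw in tool [0.03273854 0.99946307 0.00132837]
```

```bash
python3 -m crank '[[[0,0,0,0,1],[0,0,0,0,1],[0,0,0,0,1]]]' 20; python3 -m crank '[[[-0.1,5,0,0.061,1],[-0.1,5,0,0.061,1],[-0.2,5,0,0.061,1],[-0.1,5,0,0.061,1],[-0.2,5,0,0.061,1],[-0.1,5,0,0.061,1],[-0.2,5,0,0.061,1],[-0.1,5,0,0.061,1],[-0.2,5,0,0.061,1],[-0.1,5,0,0.061,1]]]'
python3 -m crank '[[[0,0,0,0,1],[0,0,0,0,1]]]'
python3 - <<'E'
from h import *
p,R=tool();print(p,R[:,1],"y-normal lever angle",np.pi-.122-np.arctan2(R[0,1],R[1,1])*-1-np.pi)
for H in((.580,.1912),(.5845,.194),(.582,.193)):
    v=p[:2]-np.array(H);print(np.hypot(*v),np.pi-.122-np.arctan2(v[1],v[0]))
t=get_image("top");cv2.imwrite("pics/l2.png",np.hstack([cv2.resize(t["pixels"][200:300,160:260],(400,400)),cv2.resize(get_image("scene")["pixels"][130:230,300:400],(400,400))])[:,:,::-1])
E
```

```text
time: 3.08
position: [0.5047, 0.2156, 0.0736]
tool_rot: [0.482, 3.103, 0.003]
ft_force: [0.1, 1.0, 5.8]
grip_width: 0.192
grip_force: 19.6
time: 3.92
position: [0.5313, 0.2579, 0.0736]
tool_rot: [-1.394, -2.813, -0.004]
ft_force: [-4.6, 4.1, 7.2]
grip_width: 0.187
grip_force: 19.6
time: 4.08
position: [0.5323, 0.2584, 0.0736]
tool_rot: [-1.39, -2.816, -0.007]
ft_force: [-1.0, 6.1, 5.6]
grip_width: 0.179
grip_force: 19.8
[0.53227274 0.25844069 0.07363001] [0.79379596 0.60817435 0.00345506] y-normal lever angle 0.7950330763272002
0.08245727420112724 0.8315252477982167
0.0829475106158211 0.7677036669910979
0.08219053843957545 0.799000154457377
```

```bash
python3 -m crank '[[[0,0,0,0,0.3],[0,0,0,0,0],[0,0,0,0,0],[0,0,0,0,0],[0,0,-20,0,0],[0,0,-30,0,0],[0,0,-35,0,0],[0,0,-35,0,0],[0,0,-30,0,0],[0,0,0,0,0]]]'
python3 - <<'E'
from h import *
delta((.43,-.12,.225),(1,0))
delta((.43,-.12,.225),(0,1)); print(ctrl.get_state()["joint_positions"])
E
```

```text
time: 5.02
position: [0.5355, 0.2556, 0.2294]
tool_rot: [1.392, 2.81, 0.014]
ft_force: [0.8, -0.3, 0.8]
grip_width: 0.499
grip_force: 0.0
tool-axis shift mm [-234.9 -311.5    1.4] turn 0.650857651629714
tool-axis shift mm [-234.9 -311.5    1.4] turn -0.9199880897262223
[-0.84855204  0.19325723  0.41360044  1.61286715 -0.08039952  1.34155433
  0.22649559]
```

```bash
python3 - <<'E'
from h import *
t=get_image("top");s=get_image("scene")
R=lambda im,x0,y0,x1,y1,w,h:cv2.resize(im["pixels"][y0:y1,x0:x1],(w,h),interpolation=2)
a=R(s,255,220,305,290,400,560); b=R(t,318,256,346,284,280,280); c=R(t,185,220,225,260,280,280)
cv2.imwrite("pics/v3.png",np.hstack([a,np.vstack([b,c])])[:,:,::-1])
E
```

```text
(no output)
```

View pics/v3.png

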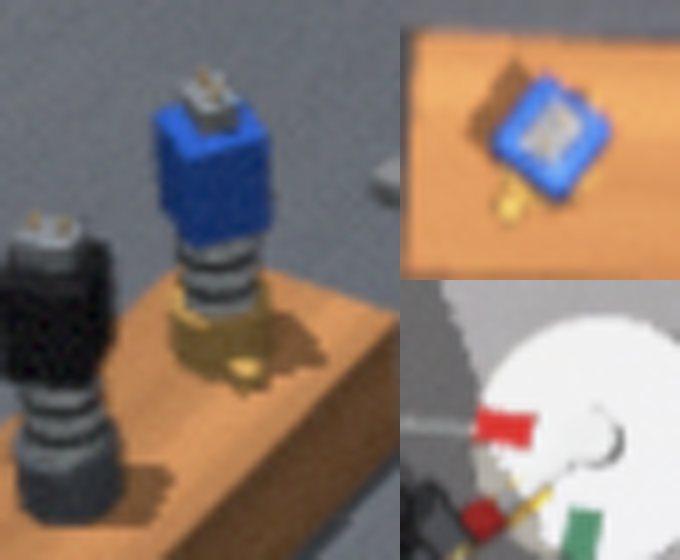

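```bash
python3 - <<'E'
from h import *
t=get_image("top");s=get_image("scene")
q=[plane(t,*p,.126)[:2] for p in((332.7,263.2),(339,269),(334.2,276),(327,270.5))]
print(np.round(q,4),np.mean(q,0))
for i in range(4):
    e=q[(i+1)%4]-q[i];print(np.hypot(*e),np.degrees(np.arctan2(e[1],e[0]))%90)
print("lugA",plane(t,329.2,276.2,.054),"lugB",plane(s,255+245/8,220+370/8,.053))
m=mask(t,(18,150,120),(32,255,255),(322,272,333,282));print(cv2.countNonZero(m))
p=np.mean(q,0);delta((p[0],p[1],.226),(np.cos(np.radians(50)),np.sin(np.radians(50))))
E
```

```text
[[ 0.5272 -0.1461]
 [ 0.5115 -0.1639]
 [ 0.4918 -0.1511]
 [ 0.5065 -0.1308]] [ 0.50928377 -0.14795226]
0.02376181752558132 48.64739543619157
0.02357009225271344 56.91145619981572
0.025087450270350843 53.996037145961175
0.025755593879240257 53.48375387970121
lugA [ 0.49658735 -0.13789948  0.054     ] lugB [ 0.53071101 -0.16362753  0.053     ]
0
tool-axis shift mm [-306.4 -261.6   -4.3] turn -0.22115636636191804
```

```bash
python3 -m crank '[[[-20,-17,0,0,-0.2],[-31,-27,0,0,-0.2],[-31,-27,0,0,-0.2],[-31,-27,0,0,-0.2],[-31,-27,0,0,-0.2],[-31,-27,0,0,-0.2],[-31,-27,0,0,-0.2],[-31,-26,0,0,-0.2],[-31,-26,0,0,-0.2],[-26,-20,0,0,-0.2]]]' 40
python3 -m crank '[[[-10,-6,0,-0.09,-0.2],[0,0,0,-0.09,-0.2],[0,0,0,-0.09,-0.2],[0,0,0,0,-0.2]]]'
python3 - <<'E'
from h import *
a=np.radians(53);delta((.511,-.148,.225),(np.cos(a),np.sin(a)));print(tool()[0],ctrl.get_state()["joint_positions"])
t=get_image("top")
R=lambda im,x0,y0,x1,y1,w,h:cv2.resize(im["pixels"][y0:y1,x0:x1],(w,h),interpolation=2)
s=get_image("scene")
cv2.imwrite("pics/v4.png",np.hstack([R(s,240,160,320,280,400,600),R(t,190,220,240,295,400,600)])[:,:,::-1])
# lever: red handle vs green and red marks
for n,lo,hi,roi in(("handle",(0,150,80),(8,255,255),(185,250,205,280)),("redmark",(0,150,80),(8,255,255),(192,235,207,246)),("green",(55,80,50),(90,255,255),(200,248,222,265))):
    c,st,m=blob(mask(t,lo,hi,roi));print(n,c,st[4],plane(t,*c,.092 if n=="handle" else .077))
E
```

```text
time: 6.05
position: [0.509, -0.1344, 0.2211]
tool_rot: [-1.395, -2.812, 0.002]
ft_force: [0.7, -0.2, -0.8]
grip_width: 0.6
grip_force: 0.0
time: 6.38
position: [0.5112, -0.143, 0.2207]
tool_rot: [-0.999, -2.975, 0.002]
ft_force: [0.8, 1.0, 0.8]
grip_width: 0.6
grip_force: 0.0
tool-axis shift mm [-2.9 -4.1 -4.3] turn -0.002054155129759039
[ 0.51115882 -0.14297418  0.22072001] [-0.45793711  0.07001001  0.71787653  1.76888568 -0.04644433  1.32352373
  1.1932247 ]
handle [191.3253012  257.81927711] 83 [0.5358971  0.25412689 0.092     ]
redmark [199.04 240.6 ] 25 [0.58764929 0.23832541 0.077     ]
green [210.43478261 256.13043478] 23 [0.54368812 0.20325548 0.077     ]
```

View pics/v4.png

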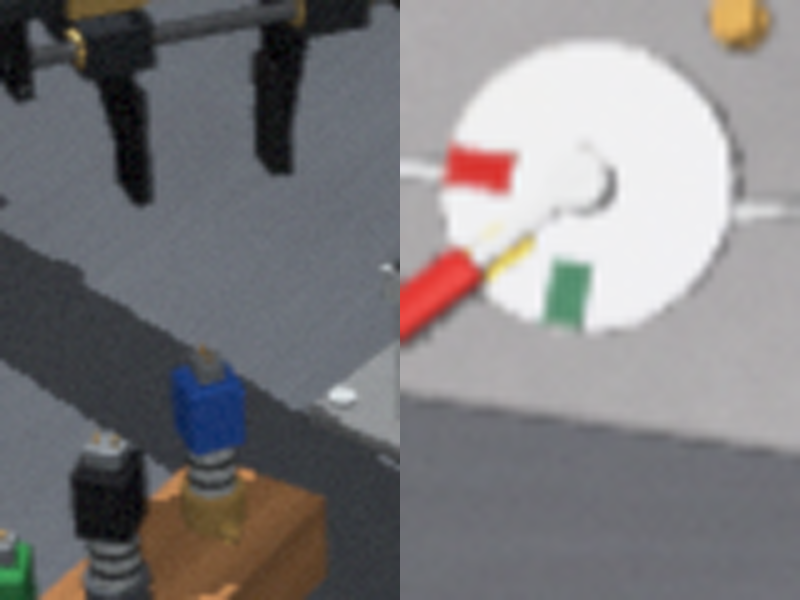

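The fingers, at ~(130,180) and (275,150), hang above the blue head at (208,405). The lever lies over the yellow mark at about 0.78 rad. I'll go down and grip.

```bash
python3 -m crank '[[[-3,-4,10,0,-0.2],[0,0,30,0,-0.2],[0,0,30,0,-0.2],[0,0,30,0,-0.2],[0,0,20,0,-0.2],[0,0,12,0,-0.2],[0,0,0,0,-0.2],[0,0,0,0,0.1],[0,0,0,0,0.4],[0,0,0,0,0.6]]]' 12
python3 -m crank '[[[0,0,0,0,0.7],[0,0,0,0,1],[0,0,0,0,1],[0,0,0,0,1],[0,0,0,0,1],[0,0,0,0,1]]]' 50
python3 - <<'E'
from h import *
a=np.radians(53);delta((.511,-.148,.09),(np.cos(a),np.sin(a)))
E
```

```text
time: 7.32
position: [0.5136, -0.1479, 0.0921]
tool_rot: [1.001, 2.975, 0.001]
ft_force: [0.5, -0.5, -0.3]
grip_width: 0.453
grip_force: 0.0
time: 7.82
position: [0.5131, -0.1479, 0.0914]
tool_rot: [1.001, 2.976, 0.001]
ft_force: [-1.2, 0.0, 6.8]
grip_width: 0.294
grip_force: 49.4
tool-axis shift mm [ 1.6 -1.4  1.4] turn -0.003066752247793403
```

```bash
python3 -m crank '[[[0,0,-10,0,1],[0,0,-20,0,1],[0,0,-30,0,1],[0,0,-35,0,1],[0,0,-35,0,1],[0,0,-25,0,1],[0,0,-5,0,1],[0,0,0,0,1]]]'
python3 - <<'E'
from h import *
p,R=tool();print(p,R[:,1],ctrl.get_state()["grip_width"])
yaw=-.122;xd=(np.cos(yaw),np.sin(yaw));yd=(-np.sin(yaw),np.cos(yaw))
delta((.5675,.041,.25),yd)
E
```

```text
time: 8.48
position: [0.513, -0.1477, 0.2519]
tool_rot: [1.0, 2.976, 0.002]
ft_force: [0.8, -0.7, -4.2]
grip_width: 0.296
grip_force: 49.5
[ 0.51295263 -0.14766235  0.25189422] [0.6041096  0.7968989  0.00193201] 0.29613350647081615
tool-axis shift mm [ 70.5 183.3   2.1] turn -0.5266522463280554
```

```bash
python3 - <<'E'
from h import *
t=get_image("top");s=get_image("scene")
ct,st,_=blob(mask(t,(3,90,60),(18,255,255),(255,235,277,262)));print("copper top",ct,st,plane(t,*ct,.12))
cs,ss,_=blob(mask(s,(0,60,60),(18,255,255),(330,190,356,212)));print("copper scene",cs,ss,plane(s,*cs,.12),"tri",tri(t,ct,s,cs))
g=cv2.cvtColor(s["pixels"],cv2.COLOR_RGB2GRAY)
m=mask(s,(0,0,165),(180,70,255),(322,190,362,213));c,st,mm=blob(m)
k=cv2.findContours(mm.astype(np.uint8),0,1)[0][0];e=cv2.fitEllipse(cv2.convexHull(k));print("ring ellipse",e,st,plane(s,*e[0],.13))
for P in((.5675,.041,.13),(.576,.033,.13)):print(proj(s,P),proj(t,P))
# black ring shadow-free: expected projected outline of top face
a=cv2.resize(s["pixels"][185:220,317:367],(400,280),interpolation=2);b=cv2.resize(t["pixels"][230:265,245:295],(400,280),interpolation=2)
cv2.imwrite("pics/v5.png",np.hstack([a,b])[:,:,::-1])
E
```

```text
copper top [264.77777778 246.93333333] [260 242  11  12  90] [0.56870839 0.04473538 0.12      ]
copper scene [342.52380952 202.66666667] [338 202  10   3  21] [0.56907069 0.04771638 0.12      ] tri [0.56932526 0.04505361 0.12126332]
ring ellipse ((346.3924865722656, 199.8675079345703), (15.85305404663086, 37.41878128051758), 82.61744689941406) [328 192  34  17 337] [0.57875287 0.04864407 0.13      ]
(np.float64(340.88360850026106), np.float64(200.1615008173458)) (np.float64(265.7582567931091), np.float64(246.93954824817746))
(np.float64(342.6248647771493), np.float64(202.42231847813778)) (np.float64(268.7577213819365), np.float64(243.9807415539827))
```

View pics/v5.png

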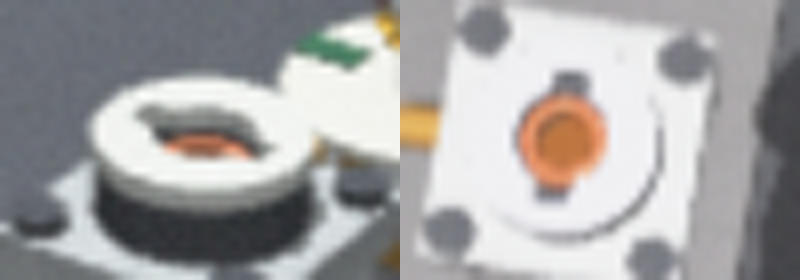

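The slots show at crop (148,112)/(262,152) in the scene view and (570,80)/(548,192) in the top view, putting the mouth at about (0.568, 0.0435). I'll move above it and align the lugs.

```bash
python3 -m crank '[[[6,16,0,0,1],[12,31,0,0,1],[12,31,0,0,1],[12,31,0,0,1],[12,31,0,0,1],[11,30,0,0,1],[6.5,15.5,0,0,1],[0,0,0,-0.09,1],[0,0,0,-0.09,1],[0,0,0,-0.09,1]]]'
python3 -m crank '[[[0,0,0,-0.09,1],[0,0,0,-0.09,1],[0,0,0,-0.077,1],[0,0,0,0,1],[0,0,0,0,1]]]'
python3 - <<'E'
from h import *
p,R=tool();print(p,R[:,1]);yaw=-.122;delta((.568,.0435,.25),(-np.sin(yaw),np.cos(yaw)))
t=get_image("top");s=get_image("scene")
z0=p[2]-.0834
for z in(0,.01,.03,.04,.055,.07):print(z,np.round(proj(s,(p[0],p[1],z0+z)),1))
a=cv2.resize(s["pixels"][135:225,305:385],(640,720),interpolation=2)[:600]
cv2.imwrite("pics/v6.png",a[:,:,::-1])
E
```

```text
time: 9.42
position: [0.5662, 0.0431, 0.248]
tool_rot: [-0.583, -3.083, 0.005]
ft_force: [-0.5, 0.1, -2.8]
grip_width: 0.293
grip_force: 49.5
time: 9.83
position: [0.5666, 0.0428, 0.2489]
tool_rot: [-0.196, -3.133, 0.002]
ft_force: [0.6, -0.2, -3.3]
grip_width: 0.294
grip_force: 49.5
[0.56655975 0.04275521 0.2488501 ] [ 0.12438166  0.99223349 -0.00138283]
tool-axis shift mm [-1.3  0.9 -1.2] turn -0.0027086786952710273
0 [341.3 186.9]
0.01 [341.4 183.1]
0.03 [341.6 175.6]
0.04 [341.7 171.7]
0.055 [341.9 165.9]
0.07 [342.1 160. ]
```

View pics/v6.png

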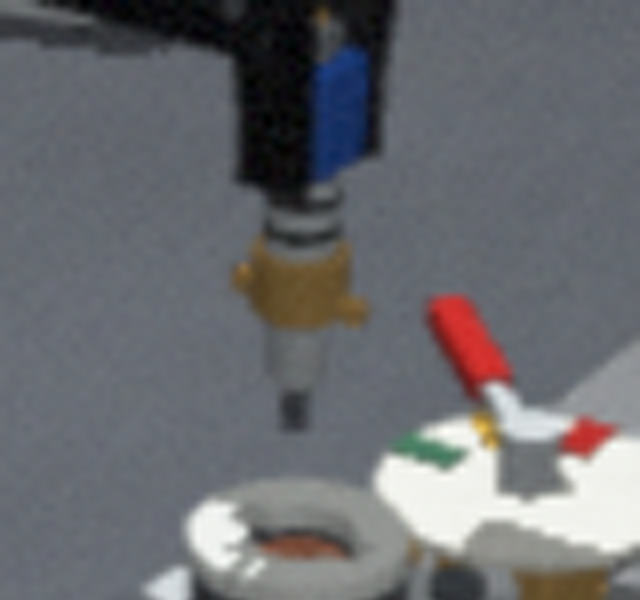

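The injector tip is at crop (294,428), on the predicted tool axis, and the mouth ring centre at ~(299,540) is about 1 px to the right. The lugs at (242,278) and (355,310) run parallel to the slots. I'll correct by about 2 mm and go down.

```bash
python3 -m crank '[[[-2,1.7,10,0,1],[0,0,15,0,1],[0,0,15,0,1],[0,0,4,0,1],[0,0,0,0,1],[0,0,0,0,1]]]' 60
python3 -m crank '[[[0,0,4,0,1],[0,0,4,0,1],[0,0,4,0,1],[0,0,4,0,1],[0,0,0,0,1],[0,0,0,0,1]]]'
python3 -m crank '[[[0,0,3,0,1],[0,0,3,0,1],[0,0,3,0,1],[0,0,0,0,1],[0,0,0,0,1]]]'
python3 - <<'E'
from h import *
p,R=tool();print(p,"tip below mouth mm",(.13-p[2]+.0834)*1000,ctrl.get_state()["torque"])
E
```

```text
time: 10.43
position: [0.5697, 0.0448, 0.2065]
tool_rot: [-0.192, -3.136, 0.0]
ft_force: [0.8, -0.4, -1.7]
grip_width: 0.292
grip_force: 59.4
time: 10.93
position: [0.5695, 0.0449, 0.1903]
tool_rot: [-0.191, -3.135, 0.0]
ft_force: [0.1, -0.1, -2.7]
grip_width: 0.291
grip_force: 59.4
time: 11.35
position: [0.5695, 0.0448, 0.1813]
tool_rot: [-0.191, -3.135, 0.0]
ft_force: [-0.0, 0.1, -3.0]
grip_width: 0.296
grip_force: 59.4
[0.56948178 0.04483741 0.18126639] tip below mouth mm 32.13361055526176 [-0.01150139 -0.03447144  0.00832417]
```

```bash
python3 -m crank '[[[0,0,2,0,1],[0,0,2,0,1],[0,0,1,0,1],[0,0,0,0,1],[0,0,0,0,1]]]'
python3 -m crank '[[[0,0,1,0,1],[0,0,1,0,1],[0,0,0,0,1],[0,0,0,0,1]]]'
python3 -c "
from h import *
s=ctrl.get_state();print(s['position'],s['ft_force'],s['torque'])"
```

```text
time: 11.77
position: [0.5696, 0.0448, 0.1765]
tool_rot: [-0.191, -3.136, 0.0]
ft_force: [0.7, 0.4, -2.6]
grip_width: 0.294
grip_force: 59.5
time: 12.1
position: [0.5696, 0.0448, 0.1745]
tool_rot: [-0.191, -3.136, 0.0]
ft_force: [-0.1, -0.1, -1.9]
grip_width: 0.292
grip_force: 59.5
[0.56961957 0.04484324 0.17448489] [-0.13263068 -0.07444386 -1.89558553] [-0.06748339  0.04780243 -0.01016582]
```

```bash
for i in 1 2; do python3 -m crank '[[[0,0,1,0,1],[0,0,0,0,1],[0,0,0,0,1]]]' | grep -E "position|ft_"; python3 -c "
from h import *
s=ctrl.get_state();print(s['torque'])"; done
```

```text
position: [0.5696, 0.0448, 0.1735]
ft_force: [0.6, -0.0, -2.7]
[-0.06903174  0.02872908 -0.02801167]
position: [0.5696, 0.0448, 0.1725]
ft_force: [-0.5, -0.0, -2.9]
[-0.0988052   0.0149152   0.00865752]
```

```bash
for i in 1 2; do python3 -m crank '[[[0,0,1,0,1],[0,0,1,0,1],[0,0,0,0,1],[0,0,0,0,1]]]' | grep -E "position|ft_"; python3 -c "
from h import *
s=ctrl.get_state();print(s['torque'])"; done
```

```text
position: [0.5696, 0.0448, 0.1704]
ft_force: [-0.2, -0.9, -3.1]
[-0.1318039  -0.03273517  0.01577936]
position: [0.5696, 0.0448, 0.1685]
ft_force: [0.5, -1.1, -2.6]
[-0.21665657 -0.03997806 -0.01335397]
```

```bash
for i in 1; do python3 -m crank '[[[0,-0.7,0,0,1],[0,0,0,0,1],[0,0,1,0,1],[0,0,1,0,1],[0,0,0,0,1],[0,0,0,0,1]]]' | grep -E "position|ft_"; python3 -c "
from h import *
s=ctrl.get_state();print(s['torque'])"; 
python3 -m crank '[[[0,0,1,0,1],[0,0,1,0,1],[0,0,0,0,1],[0,0,0,0,1]]]' | grep -E "position|ft_"; python3 -c "
from h import *
s=ctrl.get_state();print(s['torque'])"; done
```

```text
position: [0.5695, 0.0443, 0.1664]
ft_force: [0.1, 0.4, -2.4]
[ 0.02469993 -0.03296105 -0.00536778]
position: [0.5698, 0.0442, 0.165]
ft_force: [0.1, 0.2, 0.7]
[ 0.06334231  0.15140604 -0.02158716]
```

```bash
python3 -m crank '[[[0,0,1.5,0,1],[0,0,1.5,0,1],[0,0,1.5,0,1],[0,0,0,0,1],[0,0,0,0,1]]]' | grep -E "position|ft_|width"; python3 -m crank '[[[0,0,1.5,0,1],[0,0,1.5,0,1],[0,0,1.5,0,1],[0,0,0,0,1],[0,0,0,0,1]]]' | grep -E "position|ft_|width"; python3 -c "
from h import *
s=ctrl.get_state();print(s['torque'])"
```

```text
position: [0.5698, 0.0442, 0.1604]
ft_force: [-0.5, -0.1, 3.8]
grip_width: 0.299
position: [0.5699, 0.0442, 0.156]
ft_force: [-1.8, 0.2, 5.5]
grip_width: 0.29
[0.06228705 0.37517569 0.06494055]
```

```bash
python3 -m crank '[[[0.6,0,0,0,1],[0,0,1,0,1],[0,0,0,0,1],[0,0,0,0,1]]]' | grep -E "position|ft_|width";python3 -m crank '[[[0,0,1.5,0,1],[0,0,0,0,1],[0,0,0,0,1],[0,0,0,0,1]]]' | grep -E "position|ft_|width"; python3 -c "
from h import *
s=ctrl.get_state();print(s['torque'])"
```

```text
position: [0.5698, 0.0442, 0.1554]
ft_force: [-0.9, -1.1, 6.5]
grip_width: 0.288
position: [0.57, 0.0442, 0.1552]
ft_force: [-3.4, -0.5, 13.0]
grip_width: 0.293
[-0.00436579  0.8760892  -0.01256426]
```

```bash
python3 -m crank '[[[0.5,0,-0.3,0.08,1],[0,0,0,0.08,1],[0,0,0,0.08,1],[0,0,0,0.08,1],[0,0,0,0.08,1],[0,0,0,0.08,1],[0,0,0,0.08,1],[0,0,0,0.08,1],[0,0,0,0,1],[0,0,0,0,1]]]' | grep -E "pos|ft_|width|rot"; python3 -c "
from h import *
s=ctrl.get_state();print(s['torque'],s['joint_positions'])"
```

```text
position: [0.5697, 0.0436, 0.1553]
tool_rot: [1.168, 2.913, 0.002]
ft_force: [-1.6, -0.7, 11.8]
grip_width: 0.294
[-0.29203541  0.62430363 -0.03904604] [-0.65723472  0.2162387   0.60930865  1.76177298 -0.13195225  1.20151357
  0.79667855]
```

Turning freely. I'll continue to just before the stop.

```bash
python3 -m crank '[[[0,0,0,0.08,1],[0,0,0,0.08,1],[0,0,0,0.08,1],[0,0,0,0.08,1],[0,0,0,0.08,1],[0,0,0,0.08,1],[0,0,0,0.08,1],[0,0,0,0.06,1],[0,0,0,0,1],[0,0,0,0,1]]]' | grep -E "pos|ft_|width|rot"; python3 - <<'E'
from h import *
s=ctrl.get_state();print(s['torque']);p,R=tool();th=np.arctan2(-R[0,1],R[1,1]);print("turned past slots",-.122-th)
E
python3 -m crank '[[[0,0,0,0.05,1],[0,0,0,0.05,1],[0,0,0,0.03,1],[0,0,0,0,1],[0,0,0,0,1]]]' | grep -E "pos|ft_|width|rot"; python3 - <<'E'
from h import *
s=ctrl.get_state();print(s['torque']);p,R=tool();th=np.arctan2(-R[0,1],R[1,1]);print("turned past slots",-.122-th)
E
```

```text
position: [0.5693, 0.0427, 0.1553]
tool_rot: [2.002, 2.418, 0.001]
ft_force: [-4.0, -3.7, 12.6]
grip_width: 0.293
[-0.63852441  0.91594018 -0.0109173 ]
turned past slots 1.2610702296582303
position: [0.5692, 0.0427, 0.1553]
tool_rot: [2.155, 2.284, 0.001]
ft_force: [-4.6, -2.1, 13.9]
grip_width: 0.295
[-0.68856657  1.07739626  0.04095537]
turned past slots 1.3908157544592474
```

```bash
python3 -m crank '[[[-0.3,-0.5,0,0.03,1],[0,0,0.3,0.03,1],[0,0,0,0,1],[0,0,0,0,1]]]' | grep -E "pos|ft_|width"; cat > q.py <<'E'
from h import *
s=ctrl.get_state();p,R=tool();th=np.arctan2(-R[0,1],R[1,1]);print(s['torque'],"turned",-.122-th,"tilt",R[2,2],s['time'])
E
python3 q.py; python3 -m crank '[[[0,0,0,0.03,1],[0,0,0,0.02,1],[0,0,0,0,1],[0,0,0,0,1]]]' | grep -E "pos|ft_|width"; python3 q.py
```

```text
position: [0.569, 0.0425, 0.1552]
ft_force: [-4.2, -3.3, 14.3]
grip_width: 0.295
[-0.81499038  1.02162762  0.88323472] turned 1.447815545951057 tilt -0.9999961055588368 18.0167
position: [0.5688, 0.0423, 0.1552]
ft_force: [-3.9, -2.9, 14.4]
grip_width: 0.297
[-1.0675478   1.12757371  1.60455398] turned 1.4954334277504824 tilt -0.9999944996297052 18.35
```

```bash
python3 -m crank '[[[0,0,0,-0.04,1],[0,0,0,0,1],[0,0,0,0,1],[0,0,0,0,1]]]' | grep -E "pos|ft_|width|grip"; python3 q.py
python3 - <<'E'
from h import *
s=get_image("scene");t=get_image("top")
cv2.imwrite("pics/v7.png",np.hstack([cv2.resize(s["pixels"][140:240,310:410],(400,400),interpolation=2),cv2.resize(t["pixels"][200:300,185:285],(400,400),interpolation=2)])[:,:,::-1])
E
```

```text
position: [0.5689, 0.0424, 0.1552]
ft_force: [-4.6, -3.3, 14.0]
grip_width: 0.298
grip_force: 60.0
[-0.89140351  0.99643218  0.78768841] turned 1.4579860192244656 tilt -0.9999964131628765 18.6833
```

View pics/v7.png

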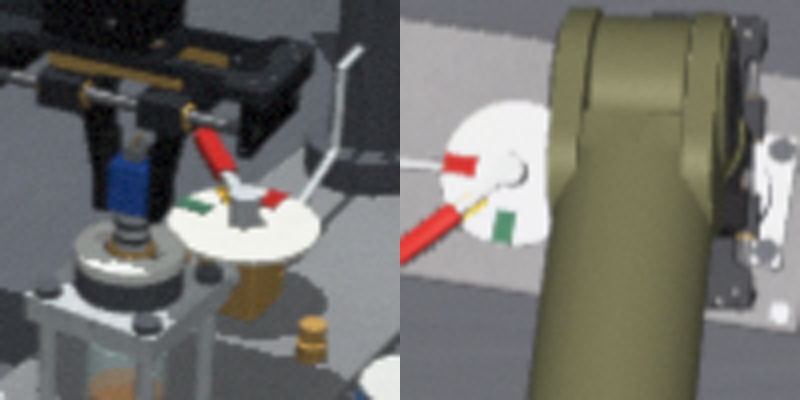

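The injector sits upright in the head, with its collar inside the mouth at (130,245), and the gripper holds it. The lever is still over yellow, at (440,235) in the right half. Handing in.

```bash
python3 -c "
from bench import job
print(job.close_job())"
```

```text
the job is handed in; nothing more can be done
None
```

I set the lever at the vent mark, at about 0.78 rad. The injector is pressed home in the test head, turned clockwise to the stop and still gripped. I handed the job in at about 19 s; no verdict came back.

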